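Unscrew the gear lid of the bead canister

ROBOT

A 6-joint arm with a two-finger parallel gripper is mounted at the origin on the work surface. World frame = base frame: x ahead of the robot, y to its left, z up, the work surface at z = 0. Lengths are in m, angles in degrees, forces in N, time in s.
With the tool pointing down it reaches from about 0.35 to 1 m from the base axis. Payload 7.1 kg.
Tool frame: the origin (TCP) lies between the finger pads; the fingertips stand 17 mm ahead of it and the grasp point (between the pads) lies 2 mm behind it; z points along the fingers, y is the line along which they close (so a half turn about z gives the same grasp; the last joint's range is limited). The gripper opens to 85 mm and grips with 20 to 120 N. Pads are 22 mm wide; open, the fingers measure 114 mm over their backs; the gripper's body (76 mm by 85 mm) begins 54 mm behind the grasp point. The pads swing forward as they close: fully open they stand 13 mm farther back than shut.
Start: joints at [70.13, 24.242, 93.386, -0, 62.372, -1.089], TCP at [0.201, 0.592, 0.209] pointing down, gripper open.
Joint ranges: [-172.04, 172.04], [-51.8, 120.97], [4.93, 147.93], [-75.15, 255.16], [6.16, 154.13], [-145.62, 145.62]. Speed limits (degrees/s): [136.94, 136.94, 172.46, 180, 180, 180].

INTERFACE

Orientations are given as [roll, pitch, yaw] about the fixed x, y, z axes, in that order (R = Rz(yaw) Ry(pitch) Rx(roll)).
In Python, from plant import read_state, eyes, workorder gives the robot as it stands. The module is installed in compiled form; this text tells all that it offers.
- The arm moves only by the tool arm_command, never from a script. Its argument "rows" is a list of rows, each a list of 4 numbers: the shift along the world's x, y, z in cm, then the turn about the world's z in degrees. A call has 1 to 10 rows; each row shifts and turns the commanded pose from where the row before left it; what a row does not reach is not made up. A row lasts 1/10 s, in which the tool goes at most 50 mm and 8.59 degrees, less where a joint would pass 70% of its speed; a pose out of reach is approached as far as the arm can. A call with a gripper value outside its range is refused whole. "claw" is the finger opening in cm, from 0 to 8.54, set as the call begins (left out, the last holds). The fingers move at their own pace and stop on an object; "force" is the grip in N (left out, the last holds). Time passes only in rows, so rows that do not move let the fingers close. It gives the time, the measured TCP pose, the force, the opening and the grip force at its end, in the units of the state.
- read_state(): the state, without advancing time (a new reading comes with each control period).
- eyes.capture(name): name is "scene" or "top"; returns the picture (400x640x3 uint8, blue, green, red); there is no depth.
- eyes.calibration(name): a dict with "fx", "fy", "cx", "cy" (pixels), "k1" (the pictures are not rectified: a ray, as slopes to the right and down, at radius r is drawn at 1 + k1 r^2 times it, then the intrinsics apply), "origin" and "orientation" of the camera in the world. Camera axes: x right, y up, looking along -z (the intrinsics and any distortion apply to the point x, -y, -z); pixel columns grow to the right and rows downward; lengths in m; the calibration is good to about 2 mm. A picture is of the moment at which its call begins. calibration takes no time and is no camera call.
- workorder.close_job(): hands the job in; it is judged then, once.
The state is a dict: "clock": time; "joint_pos": joint angles; "joint_velocities": joint speeds; "tau": joint torques, N m; "position": TCP position; "tcp_rot": TCP orientation; "ft_force": force on the tool from outside, world axes, zero at the start; "ft_torque": the same for the moment, N m; "gripper_width": finger opening in m; "grasp_force": force on a finger pad.
Only numpy, scipy, OpenCV 4.12 (cv2) and the standard library are available. Lean on these libraries where they do the work, as an engineer would, in place of code of your own. Each camera call takes 0.05 s, during which the arm holds its last target. There are 200 camera calls.

TASK

Open the bead canister: unscrew its lime green gear-shaped lid, turning it anticlockwise seen from above until the thread lets go, and lift it straight off in your grip. Then put it down in the shallow dark wooden tray, flat on the tray's floor with its round hub upward. Do not drop it on the way, and leave the other toys where they are.

Things in the scene. Friction and masses are not known exactly. Their poses are not given: they have to be found in the camera images.
- station: Bead canister: sky blue, round, 96 mm wide, on a wooden base plate 140 x 140 x 20 mm screwed to the bench (it cannot move). Origin: centre of the plate's underside, on the canister's axis; z up. Blue body up to 60 mm above the bench, then a cream threaded neck, 58 mm across its ridges, up to 113 mm. Unscrewing is easy (under 0.3 N m); the lid stays where it is when let go, also half unscrewed.
- neck_top (a point): Centre of the flat top of the canister's neck, on its axis, 113 mm above the bench, under the lid at the start. The right-handed thread lifts the lid 30 mm per full turn anticlockwise (seen from above), with about 1 mm of play up and down. From screwed down (the start) the lid comes free after about 1.1 turns (400 degrees, 33 mm of climb); turning further does no harm.
- lid: Lime green plastic lid, about 0.12 kg, 96 mm tall. Origin: centre of its lower rim; z up its axis. From below: round skirt 68 mm wide, 44 mm deep, open beneath, over the neck; gear disc 92 mm over its 12 teeth, at 44 to 56 mm above the origin; round hub to grip, at 56 to 96 mm. Screwed down, its origin is 69 mm above the bench; it is clear of the neck once its origin is above 113 mm.
- lid_hub (a point): Point on the lid's axis at half height of the hub, 76 mm above the lid's origin. The hub is a plain upright cylinder, 48 mm in diameter and 40 mm tall, with a white bar marked on its top; grip it at any yaw.
- tray: Shallow dark wooden tray, 170 x 170 mm outside, walls 6 mm thick and 20 mm high, fixed to the bench on the other side from the canister. Origin: centre of its underside; z up, x and y along its sides. Its inner floor is 6 mm above the bench and 158 x 158 mm wide.
- fire_engine: Black toy fire engine, 190 x 77 x 88 mm, loose bystander. Origin: centre of its underside, x along it.
- cylinder: Chunky yellow cylinder standing upright, 60 mm across, 80 mm tall, loose bystander. Origin: centre of its underside.
- teether: Pink silicone teether ring lying flat, 72 mm across, 14 mm thick, loose bystander. Origin: centre of its underside.
- cup: Orange stacking cup standing upright, 72 mm across, 70 mm tall, loose bystander. Origin: centre of its underside.
- train: Wooden toy locomotive with a blue cab, 110 x 50 x 70 mm, loose bystander. Origin: centre of its underside, x along it.
- puzzle_box: Wooden puzzle box with a black keyhole on top and a red hinged flap in front, 150 x 150 x 119 mm, fixed bystander. Origin: centre of its underside.
Things that resemble listed ones, but are neither listed nor needed, are in the scene too. Of the things that look like the tray, take the one that is farthest to the robot's left at the start.

How it is judged:
By the outcome, as a careful person would: the job done as asked, in the order asked, and still so for the second after the job is handed in, with the robot touching nothing.
It also fails if it takes over 72 s, if anything falls off the work surface, if the arm or the gripper's body presses on something with over 40 N, if the wrist force passes 120 N, or if a joint passes its speed limit or range.

## Working session

There is one attempt and no reset: what is moved stays moved. The work goes in short steps, Python scripts to look and compute and a tool call to move; the robot and the scene stay as the last step left them, time stands still between calls to the robot, and variables do not carry over. Pictures are saved under pics/ and viewed, at most 10 in all, crops included, and the job is handed in when it is done.

Besides the shell and the picture viewer there is one more tool, called after ">>>" by a JSON object that holds its "name" and its "arguments", one argument or row to a line. arm_command: Moves the arm, as the interface text tells. Its arguments: {"type":"object","properties":{"rows":{"type":"array","items":{"type":"array","items":{"type":"number"}}},"claw":{"type":"number"},"force":{"type":"number"}},"required":["rows"]}

```bash
mkdir -p pics
cat > h.py <<'E'
import numpy as np, cv2
from scipy.spatial.transform import Rotation as R
from plant import read_state, eyes, workorder
def ray(name,u,v):
    c=eyes.calibration(name)
    d=np.array([(u-c['cx'])/c['fx'],(v-c['cy'])/c['fy']]); s=d.copy()
    for _ in range(30): s=d/(1+c['k1']*(s@s))
    return np.array(c['origin']), R.from_euler('xyz',c['orientation'],degrees=True).apply([s[0],-s[1],-1])
def at(name,u,v,z):
    o,d=ray(name,u,v); return o+d*(z-o[2])/d[2]
def px(name,p):
    c=eyes.calibration(name)
    q=R.from_euler('xyz',c['orientation'],degrees=True).inv().apply(np.array(p)-c['origin'])
    s=np.array([q[0],-q[1]])/-q[2]; s=s*(1+c['k1']*(s@s))
    return s*[c['fx'],c['fy']]+[c['cx'],c['cy']]
E
python3 - <<'E'
from h import *
for n in('scene','top'):
    print(n,eyes.calibration(n)); cv2.imwrite(f'pics/{n}0.png',eyes.capture(n))
print(read_state())
E
```

```text
scene {'fx': 408.58324237541945, 'fy': 408.58324237541945, 'cx': 318.57971729230053, 'cy': 201.19683315442217, 'k1': -0.03441633850560656, 'origin': array([ 1.0457225 , -0.43445124,  1.32431674]), 'orientation': array([29.63064181, -0.47689527, 52.87510666])}
top {'fx': 450.0462353685461, 'fy': 450.0462353685461, 'cx': 324.62738801832825, 'cy': 200.90016355211407, 'k1': 0.043917454643648164, 'origin': array([0.24235167, 0.00485877, 1.64523499]), 'orientation': array([ 10.30266534,   0.97274509, -90.98126031])}
{'clock': 0.1, 'joint_pos': array([ 7.01287035e+01,  2.42827053e+01,  9.34285072e+01,  1.29708931e-04,
        6.23711366e+01, -1.08848436e+00]), 'joint_velocities': array([-0.1534856 , -0.04377675, -0.2432178 ,  0.06257077, -0.05652614,
        0.06398531]), 'tau': array([-9.20526472e-04, -5.58424079e+01, -2.82444084e+01,  4.32566793e-06,
        3.09139192e-03,  2.07950180e-06]), 'position': array([0.20102948, 0.59121961, 0.20858457]), 'tcp_rot': array([-1.79917668e+02, -1.67915475e-03,  1.61217126e+02]), 'ft_force': array([ 0.04445584, -0.5960184 ,  0.19027192]), 'ft_torque': array([-0.01399557,  0.01358224, -0.03588905]), 'grasp_force': 0.0, 'gripper_width': 0.08560807143484754}
```

View pics/scene0.png

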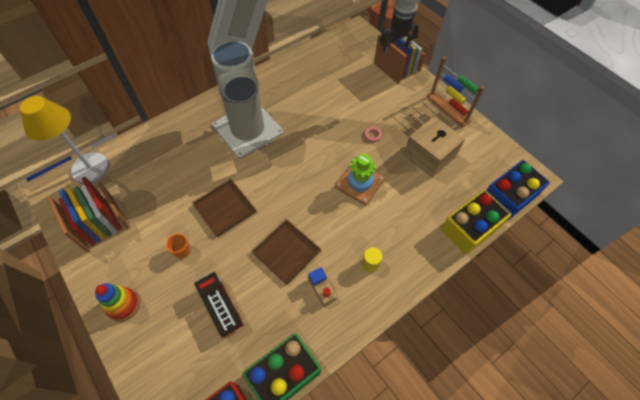

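View pics/top0.png

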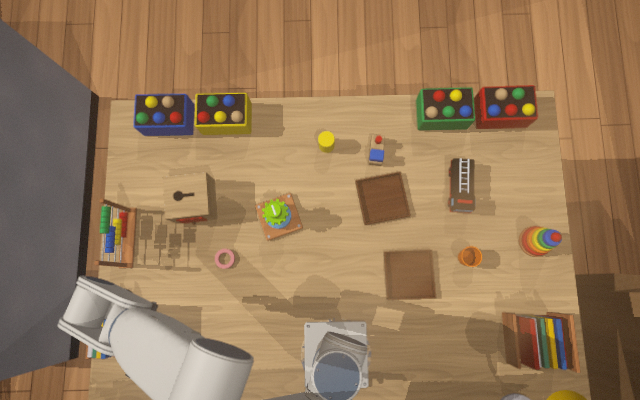

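The top view shows the lime lid at (276,212) on the sky blue canister and its wooden plate. Two dark trays are at (383,198) and (410,274), the cup is at (470,257), the teether at (224,259), the yellow cylinder at (326,139) and the puzzle box at (187,197).

Things that could be mistaken:
- **Lid:** only the lime gear at top (276,212), scene (362,165).
- **Tray:** top (383,198) or (410,274). Robot-left is +y, which is image left in the top view, so I take (383,198) and check its y value below.

Run:
```python
from h import *
t=eyes.capture('top');s=eyes.capture('scene')
a=cv2.resize(t[165:245,240:320],(400,400),interpolation=cv2.INTER_CUBIC)
b=cv2.resize(s[135:215,320:400],(400,400),interpolation=cv2.INTER_CUBIC)
cv2.imwrite('pics/crop.png',np.hstack([a,b]))
for n,uv in(('A',(383,198)),('B',(410,274))): print(n,at('top',*uv,0.02))
# trays by dark mask
for n,im in(('top',t),('scene',s)):
    hsv=cv2.cvtColor(im,cv2.COLOR_BGR2HSV)
    g=cv2.inRange(hsv,(30,120,80),(50,255,255))
    k,_,st,ce=cv2.connectedComponentsWithStats(g)
    for i in range(1,k):
        if st[i,4]>60: print(n,'lime',st[i],ce[i])
    m=cv2.inRange(hsv,(0,60,20),(25,255,105)); m=cv2.morphologyEx(m,cv2.MORPH_OPEN,np.ones((5,5)))
    for c in cv2.findContours(m,0,2)[0]:
        A=cv2.contourArea(c)
        if 1000<A<4000:
            r=cv2.minAreaRect(c)
            print(n,'tray',r,'bot/top',[at(n,*r[0],z)[:2].round(4) for z in(0.02,)],[at(n,*p,0.02)[:2].round(3) for p in cv2.boxPoints(r)])
```

```text
A [ 0.54473295 -0.18668105  0.02      ]
B [ 0.2687894  -0.27073192  0.02      ]
top lime [262 199  27  26 445] [275.01573034 211.75955056]
scene lime [350 153  26  29 486] [362.33127572 167.15843621]
scene tray ((285.6424865722656, 250.8465576171875), (48.99248123168945, 49.77761459350586), 42.87890625) bot/top [array([ 0.5493, -0.187 ])] [array([ 0.482, -0.286]), array([ 0.436, -0.113]), array([ 0.617, -0.088]), array([ 0.653, -0.255])]
scene tray ((223.96151733398438, 207.19229125976562), (42.98926544189453, 49.09096145629883), 56.3099365234375) bot/top [array([ 0.2741, -0.2688])] [array([ 0.187, -0.355]), array([ 0.175, -0.173]), array([ 0.36 , -0.184]), array([ 0.365, -0.357])]
scene tray ((132.19573974609375, 160.5966339111328), (22.98221778869629, 106.88013458251953), 56.853004455566406) bot/top [array([-0.1214, -0.4505])] [array([-0.155, -0.646]), array([-0.208, -0.24 ]), array([-0.087, -0.245]), array([-0.044, -0.64 ])]
scene tray ((427.5, 34.0), (58.0, 29.0), 90.0) bot/top [array([0.0333, 1.0089])] [array([-0.173,  1.11 ]), array([-0.085,  1.233]), array([0.218, 0.919]), array([0.139, 0.81 ])]
```

View pics/crop.png

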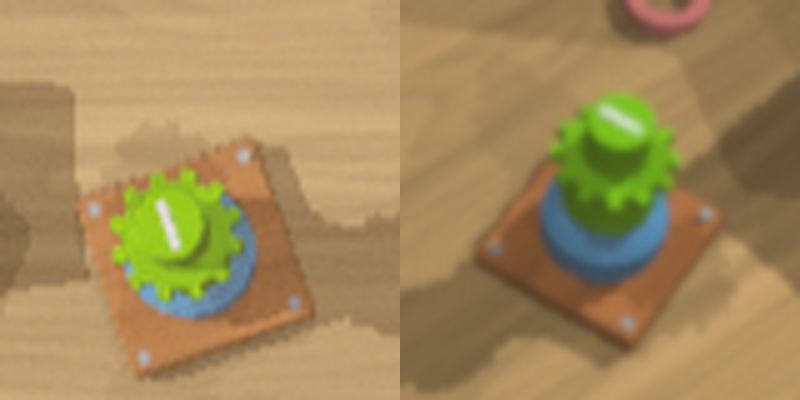

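The crop confirms a lime 12-tooth lid with a white bar on its hub, over the blue canister on its plate. The hub top centre is about (273.2,209.6) in top and (363.8,159.0) in scene. Tray A is chosen, since its y of -0.187 is farther left than B's -0.271.

Run:
```python
from h import *
print(at('top',273.2,209.6,.165),at('scene',363.8,159,.165))
# disc + hub silhouette centroid fit
from scipy.optimize import minimize
def cen(n,x,y):
    a=np.linspace(0,2*np.pi,60,endpoint=False);m=np.zeros((1600,2560),np.uint8)
    for r,z0,z1 in((.043,.113,.125),(.024,.125,.165)):
        P=np.array([px(n,[x+r*np.cos(t),y+r*np.sin(t),z]) for z in(z0,z1) for t in a])
        cv2.fillConvexPoly(m,cv2.convexHull(((P+.5)*4).astype(np.int32)),255)
    M=cv2.moments(m,True);return np.array([M['m10']/M['m00'],M['m01']/M['m00']])/4-.5
for n,uv in(('top',(275.016,211.76)),):
    p=at(n,*uv,.13)[:2]
    for _ in range(4):
        c=cen(n,*p); p=p+at(n,*uv,.13)[:2]-at(n,*c,.13)[:2]
    print(n,p)
# plate screws top z=.02
cr=[(94,209),(244,156),(294,303),(144,358)]
print('plate',np.mean([at('top',240+u/5-.4,165+v/5-.4,.02) for u,v in cr],0))
cr=[(495,247),(705,214),(627,323)]
P=[at('scene',320+(u-400)/5-.4,135+v/5-.4,.02) for u,v in cr]; print('plate scene',(P[0]+P[1])/2)
```

```text
[0.48582813 0.19745486 0.165     ] [0.48552155 0.19879951 0.165     ]
top [0.4853707  0.19662439]
plate [0.48635925 0.19721211 0.02      ]
plate scene [0.48291554 0.20057113 0.02      ]
```

>>> {"name": "arm_command", "arguments": {
  "rows": [
    [1.3, -1.8, 0, -8.4],
    [1.3, -1.8, 0, -8.4],
    [1.3, -1.8, 0, -8.4],
    [1.3, -1.8, 0, -8.4],
    [1.3, -1.8, 0, -8.4],
    [1.3, -1.8, 0, -8.4],
    [1.3, -1.8, 0, -8.4],
    [1.3, -1.8, 0, -8.4],
    [1.3, -1.8, 0, -8.4],
    [1.3, -1.8, 0, -8.4]
  ],
  "claw": 8.5,
  "force": 50
}}

```text
clock: 1.2
position: [0.3316, 0.4109, 0.2092]
tcp_rot: [-180.0, 0.0, 76.9]
ft_force: [0.3, -0.6, 0.7]
gripper_width: 0.085
grasp_force: 0.0
```

>>> {"name": "arm_command", "arguments": {
  "rows": [
    [1.3, -1.8, 0, -8.4],
    [1.3, -1.8, 0, -8.4],
    [1.3, -1.8, 0, -8.4],
    [1.3, -1.8, 0, -8.4],
    [1.3, -1.8, 0, -8.4],
    [1.3, -1.8, 0, -8.4],
    [1.3, -1.8, 0, -8.4],
    [1.3, -1.8, 0, -8.4],
    [1.3, -1.8, 0, -8.4],
    [1.3, -1.8, 0, -8.4]
  ]
}}

```text
clock: 2.2
position: [0.4616, 0.2309, 0.2093]
tcp_rot: [180.0, 0.0, -7.1]
ft_force: [1.1, 0.7, -0.4]
gripper_width: 0.085
grasp_force: 0.0
```

>>> {"name": "arm_command", "arguments": {
  "rows": [
    [1.2, -1.7, 0, -8],
    [1.2, -1.6, 0, -8],
    [0, 0, 0, 0],
    [0, 0, 0, 0]
  ]
}}

```text
clock: 2.6
position: [0.485, 0.1986, 0.2091]
tcp_rot: [180.0, 0.0, -22.7]
ft_force: [0.7, -0.7, 0.1]
gripper_width: 0.0849
grasp_force: 0.0
```

Run:
```python
from h import *
s=read_state()
for k in('clock','position','tcp_rot','joint_pos','ft_force'): print(k,np.round(s[k],4))
```

```text
clock 2.6
position [0.485  0.1986 0.2091]
tcp_rot [ 1.799929e+02  3.120000e-02 -2.268570e+01]
joint_pos [2.095640e+01 1.580980e+01 1.060935e+02 1.930000e-02 5.812420e+01
 1.336319e+02]
ft_force [ 0.6974 -0.6688  0.0578]
```

>>> {"name": "arm_command", "arguments": {
  "rows": [
    [0.1, -0.1, -1.5, 0],
    [0, 0, -1.5, 0],
    [0, 0, -1.5, 0],
    [0, 0, -1.5, 0],
    [0, 0, 0, 0]
  ]
}}

```text
clock: 3.1
position: [0.4841, 0.198, 0.1476]
tcp_rot: [179.8, 0.2, -22.6]
ft_force: [-0.7, -0.1, -0.5]
gripper_width: 0.0849
grasp_force: 0.0
```

>>> {"name": "arm_command", "arguments": {
  "rows": [
    [0, 0, 0, 0],
    [0, 0, 0, 0],
    [0, 0, 0, 0],
    [0, 0, 0, 0],
    [0, 0, 0, 0],
    [0, 0, 0, 0]
  ],
  "claw": 4,
  "force": 40
}}

```text
clock: 3.7
position: [0.4863, 0.1977, 0.1495]
tcp_rot: [-180.0, -0.0, -22.8]
ft_force: [-0.4, -0.6, 0.2]
gripper_width: 0.04
grasp_force: 0.0
```

Run:
```python
from h import *
t=eyes.capture('top');s=eyes.capture('scene')
a=cv2.resize(t[165:245,240:320],(400,400),interpolation=cv2.INTER_CUBIC)
b=cv2.resize(s[125:205,320:400],(400,400),interpolation=cv2.INTER_CUBIC)
cv2.imwrite('pics/g1.png',np.hstack([a,b]))
q=read_state();print(q['gripper_width'],q['grasp_force'],q['position'],q['ft_force'])
```

```text
0.040315933985632366 0.0 [0.48625255 0.19766276 0.14939348] [0.54342036 0.52119798 0.67303023]
```

View pics/g1.png

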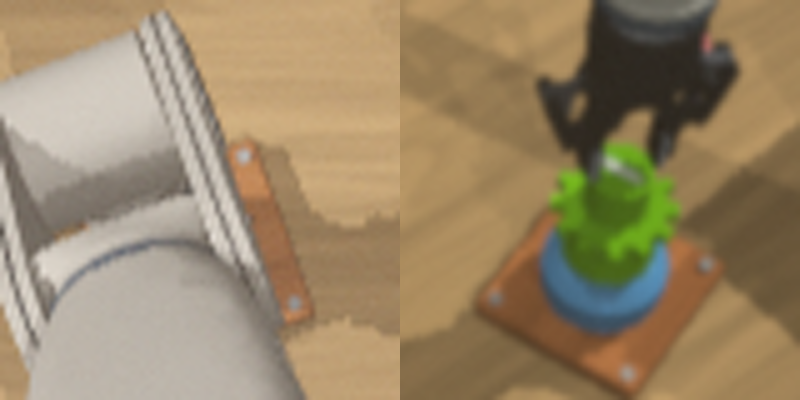

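Run:
```python
from h import *
s=eyes.capture('scene'); q=read_state()
u0,v0,k=325,95,10
b=cv2.resize(s[v0:v0+60,u0:u0+80],None,fx=k,fy=k,interpolation=cv2.INTER_CUBIC)
Rt=R.from_euler('xyz',q['tcp_rot'],degrees=True)
def dot(p,c):
    x=(px('scene',p)-[u0,v0]+.5)*k; cv2.circle(b,tuple(int(i) for i in x),4,c,-1)
for y in(-.02,.02): 
    for z in(.017,0,-.03): dot(q['position']+Rt.apply([0,y,z]),(0,0,255))
for t in np.linspace(0,6.28,13): dot([.486+.024*np.cos(t),.198+.024*np.sin(t),.165],(255,0,255))
cv2.imwrite('pics/g2.png',b)
```

```text
(no output)
```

View pics/g2.png

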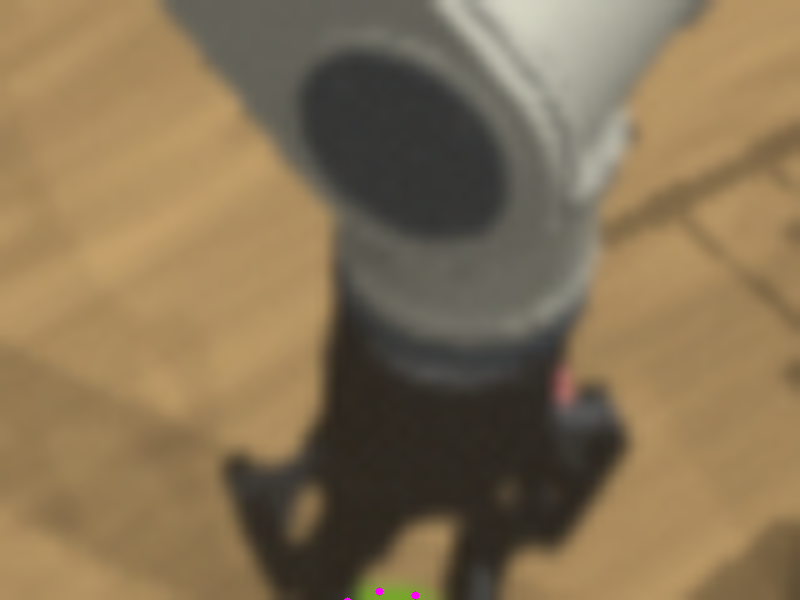

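The crop sits too high: it shows the fingers at columns 300 to 500 reaching below the frame, with the hub at its bottom edge. I'll recrop lower.

Run:
```python
from h import *
s=eyes.capture('scene'); q=read_state()
u0,v0,k=330,135,10
b=cv2.resize(s[v0:v0+60,u0:u0+70],None,fx=k,fy=k,interpolation=cv2.INTER_CUBIC)
Rt=R.from_euler('xyz',q['tcp_rot'],degrees=True)
def dot(p,c):
    x=(px('scene',p)-[u0,v0]+.5)*k; cv2.circle(b,tuple(int(i) for i in x),3,c,-1)
for y in(-.02,.02): 
    for z in(.017,0,-.03): dot(q['position']+Rt.apply([0,y,z]),(0,0,255))
for t in np.linspace(0,6.28,13): dot([.486+.024*np.cos(t),.198+.024*np.sin(t),.165],(255,0,255))
cv2.imwrite('pics/g3.png',b)
```

```text
(no output)
```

View pics/g3.png

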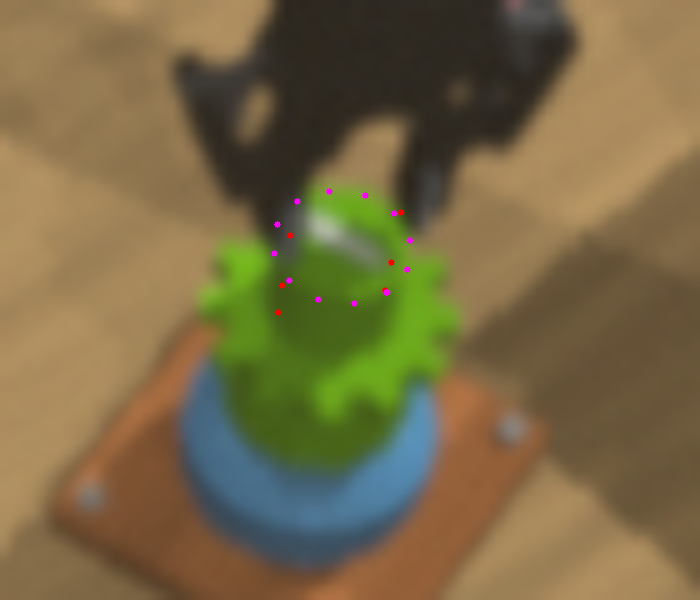

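The hub top sits where predicted, around (340,240). The fingertips show at (290,260) and (415,230), above or behind the red nominal pad dots, so the tips look too high. I'll open and lower in small steps while watching the force.

>>> {"name": "arm_command", "arguments": {
  "rows": [
    [0, 0, 0, 0],
    [0, 0, 0, 0],
    [0, 0, 0, 0],
    [0, 0, 0, 0],
    [0, 0, 0, 0],
    [0, 0, -0.3, 0],
    [0, 0, -0.3, 0],
    [0, 0, 0, 0]
  ],
  "claw": 8.5
}}

```text
clock: 4.7
position: [0.4858, 0.1976, 0.1427]
tcp_rot: [180.0, 0.0, -22.8]
ft_force: [0.3, 0.2, 0.2]
gripper_width: 0.0849
grasp_force: 0.0
```

Run:
```python
from h import *
s=eyes.capture('scene'); q=read_state(); print(q['position'],q['ft_force'],q['gripper_width'])
u0,v0,k=330,125,10
b=cv2.resize(s[v0:v0+60,u0:u0+75],None,fx=k,fy=k,interpolation=cv2.INTER_CUBIC)
Rt=R.from_euler('xyz',q['tcp_rot'],degrees=True)
def dot(p,c):
    x=(px('scene',p)-[u0,v0]+.5)*k; cv2.circle(b,tuple(int(i) for i in x),3,c,-1)
for y in(-.0425,.0425): 
    for z in(.004,-.013,-.043): dot(q['position']+Rt.apply([0,y,z]),(0,0,255))
cv2.imwrite('pics/g4.png',b)
```

```text
[0.48593796 0.19759809 0.14293797] [-0.21733728 -0.39630033 -0.71589773] 0.08469295062793682
```

View pics/g4.png

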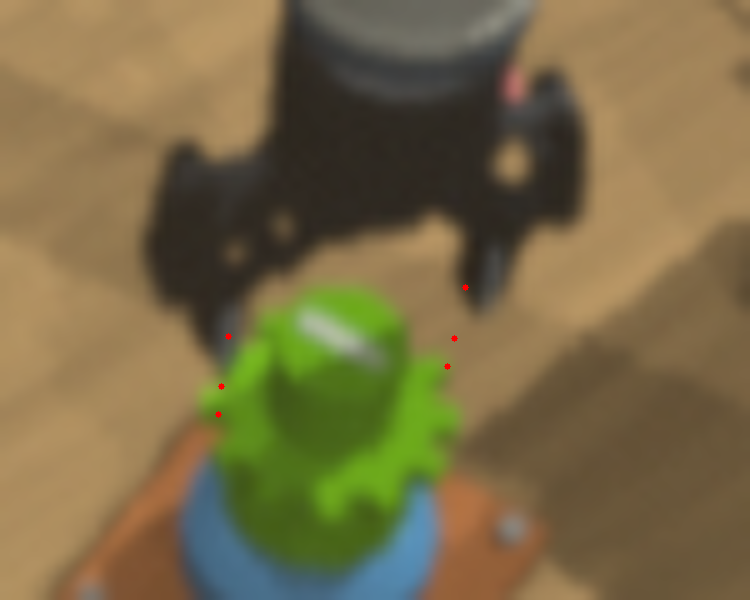

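The open fingertips show at (225,360) and (485,310) in the crop, and the model puts them about 5.5 px lower. In the closed view the left finger covered the hub's top, so the tips really are about 30 mm higher than computed and the fingers closed above the hub. I'll lower in guarded steps.

>>> {"name": "arm_command", "arguments": {
  "rows": [
    [0, 0, -0.3, 0],
    [0, 0, -0.3, 0],
    [0, 0, -0.3, 0],
    [0, 0, 0, 0]
  ]
}}

```text
clock: 5.15
position: [0.4858, 0.1976, 0.1338]
tcp_rot: [180.0, 0.0, -22.8]
ft_force: [-0.5, -0.8, -0.7]
gripper_width: 0.0849
grasp_force: 0.0
```

>>> {"name": "arm_command", "arguments": {
  "rows": [
    [0, 0, -0.2, 0],
    [0, 0, -0.2, 0],
    [0, 0, 0, 0]
  ]
}}

```text
clock: 5.45
position: [0.486, 0.1977, 0.1301]
tcp_rot: [180.0, 0.0, -22.8]
ft_force: [0.6, -0.1, 0.2]
gripper_width: 0.085
grasp_force: 0.0
```

>>> {"name": "arm_command", "arguments": {
  "rows": [
    [0, 0, -0.2, 0],
    [0, 0, -0.1, 0],
    [0, 0, 0, 0]
  ]
}}

```text
clock: 5.75
position: [0.4861, 0.1977, 0.1272]
tcp_rot: [180.0, 0.0, -22.8]
ft_force: [-0.1, 0.4, -0.5]
gripper_width: 0.085
grasp_force: 0.0
```

>>> {"name": "arm_command", "arguments": {
  "rows": [
    [0, 0, -0.2, 0],
    [0, 0, -0.2, 0],
    [0, 0, 0, 0]
  ]
}}

```text
clock: 6.05
position: [0.486, 0.1976, 0.123]
tcp_rot: [180.0, 0.0, -22.8]
ft_force: [-0.1, 0.6, -0.4]
gripper_width: 0.0849
grasp_force: 0.0
```

>>> {"name": "arm_command", "arguments": {
  "rows": [
    [0, 0, -0.2, 0],
    [0, 0, -0.2, 0],
    [0, 0, -0.2, 0],
    [0, 0, 0, 0]
  ]
}}

```text
clock: 6.45
position: [0.486, 0.1976, 0.117]
tcp_rot: [180.0, 0.0, -22.8]
ft_force: [-0.8, -0.6, 0.4]
gripper_width: 0.0848
grasp_force: 0.0
```

>>> {"name": "arm_command", "arguments": {
  "rows": [
    [0, 0, 0, 0],
    [0, 0, 0, 0],
    [0, 0, 0, 0],
    [0, 0, 0, 0],
    [0, 0, 0, 0],
    [0, 0, 0, 0]
  ],
  "claw": 4,
  "force": 40
}}

```text
clock: 7.05
position: [0.4864, 0.1978, 0.1176]
tcp_rot: [-180.0, -0.0, -22.8]
ft_force: [-0.7, -0.2, 4.9]
gripper_width: 0.0467
grasp_force: 41.2
```

Run:
```python
from h import *
s=eyes.capture('scene'); q=read_state(); print(q['position'],q['ft_force'],q['ft_torque'],q['gripper_width'])
u0,v0,k=330,130,10
b=cv2.resize(s[v0:v0+60,u0:u0+75],None,fx=k,fy=k,interpolation=cv2.INTER_CUBIC)
cv2.imwrite('pics/g5.png',b)
```

```text
[0.48637617 0.19779    0.11763281] [-1.43965476 -0.27528439  5.34121115] [-0.1764664   0.21569701 -0.02719829] 0.04687289729497034
```

View pics/g5.png

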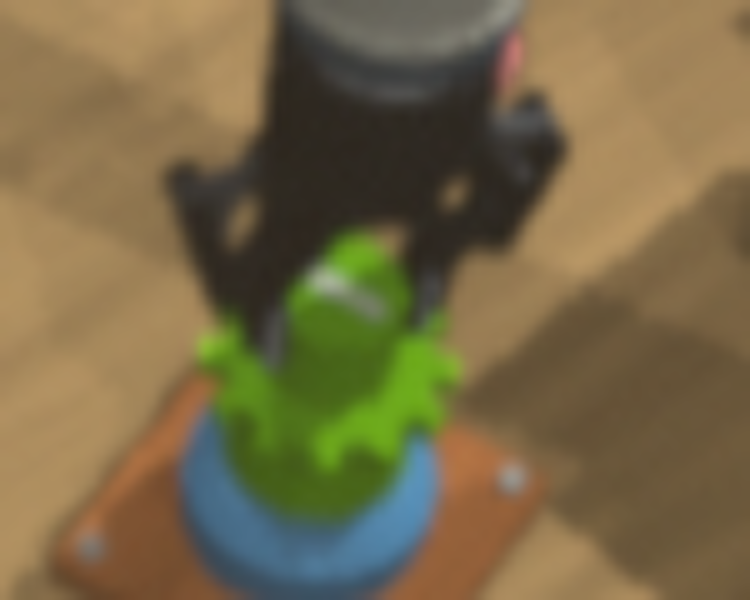

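The grip looks sound: the left fingertip is at (270,360) and the right at (425,310), on either side of the hub, whose top is at about (350,285). The hub is held about 28 mm deep. Next is the first unscrewing stroke.

>>> {"name": "arm_command", "arguments": {
  "rows": [
    [0, 0, 0.07, 8.4],
    [0, 0, 0.07, 8.4],
    [0, 0, 0.07, 8.4],
    [0, 0, 0.07, 8.4],
    [0, 0, 0.07, 8.4]
  ],
  "force": 50
}}

```text
clock: 7.6
position: [0.4862, 0.1978, 0.1205]
tcp_rot: [-180.0, -0.0, 19.6]
ft_force: [1.7, 2.2, -1.1]
gripper_width: 0.0469
grasp_force: 51.3
```

>>> {"name": "arm_command", "arguments": {
  "rows": [
    [0, 0, 0.07, 8.4],
    [0, 0, 0.07, 8.4],
    [0, 0, 0.07, 8.4],
    [0, 0, 0.07, 8.4],
    [0, 0, 0.07, 8.4],
    [0, 0, 0.07, 8.4],
    [0, 0, 0.07, 8.4],
    [0, 0, 0.07, 8.4],
    [0, 0, 0.07, 8.4],
    [0, 0, 0.07, 8.4]
  ]
}}

```text
clock: 8.6
position: [0.4858, 0.198, 0.1274]
tcp_rot: [-180.0, -0.0, 103.5]
ft_force: [0.1, 1.4, -0.6]
gripper_width: 0.0464
grasp_force: 51.3
```

>>> {"name": "arm_command", "arguments": {
  "rows": [
    [0, 0, 0.07, 8.4],
    [0, 0, 0.07, 8.4],
    [0, 0, 0.07, 8.4],
    [0, 0, 0.07, 8.4],
    [0, 0, 0.07, 8.4],
    [0, 0, 0.07, 8.4],
    [0, 0, 0.07, 8.4],
    [0, 0, 0.07, 8.4],
    [0, 0, 0.07, 8.4],
    [0, 0, 0.07, 8.4]
  ]
}}

```text
clock: 9.6
position: [0.4855, 0.198, 0.1343]
tcp_rot: [180.0, -0.1, -172.5]
ft_force: [-1.5, 2.7, -1.4]
gripper_width: 0.0465
grasp_force: 51.4
```

>>> {"name": "arm_command", "arguments": {
  "rows": [
    [0, 0, 0.07, 8.4],
    [0, 0, 0.07, 8.4],
    [0, 0, 0.07, 8.4],
    [0, 0, 0.07, 8.4],
    [0, 0, 0.07, 8.4],
    [0, 0, 0, 0]
  ]
}}

```text
clock: 10.2
position: [0.4855, 0.1976, 0.1379]
tcp_rot: [180.0, -0.1, -130.7]
ft_force: [-2.1, 0.1, -1.1]
gripper_width: 0.0469
grasp_force: 51.5
```

Run:
```python
from h import *
q=read_state()
for k in('joint_pos','ft_force','ft_torque','tcp_rot','position'): print(k,np.round(q[k],3))
s=eyes.capture('scene')
u0,v0,k=330,115,10
cv2.imwrite('pics/g6.png',cv2.resize(s[v0:v0+60,u0:u0+75],None,fx=k,fy=k,interpolation=cv2.INTER_CUBIC))
```

```text
joint_pos [ 2.08400e+01  2.16200e+01  1.09091e+02  1.30000e-02  4.93750e+01
 -1.18465e+02]
ft_force [-2.1    0.135 -1.143]
ft_torque [ 0.049  0.375 -0.01 ]
tcp_rot [ 1.79950e+02 -7.00000e-02 -1.30703e+02]
position [0.485 0.198 0.138]
```

>>> {"name": "arm_command", "arguments": {
  "rows": [
    [0, 0, 0, 0],
    [0, 0, 0, 0],
    [0, 0, 0, 0],
    [0, 0, 0, 0],
    [0, 0, 0, -8.4],
    [0, 0, 0, -8.4],
    [0, 0, 0, -8.4],
    [0, 0, 0, -8.4],
    [0, 0, 0, -8.4],
    [0, 0, 0, -8.4]
  ],
  "claw": 7.5
}}

```text
clock: 11.25
position: [0.4863, 0.1977, 0.1384]
tcp_rot: [180.0, 0.0, 178.4]
ft_force: [0.3, 0.7, -0.0]
gripper_width: 0.0751
grasp_force: 0.0
```

>>> {"name": "arm_command", "arguments": {
  "rows": [
    [0, 0, 0, -8.4],
    [0, 0, 0, -8.4],
    [0, 0, 0, -8.4],
    [0, 0, 0, -8.4],
    [0, 0, 0, -8.4],
    [0, 0, 0, -8.4],
    [0, 0, 0, -8.4],
    [0, 0, 0, -8.4],
    [0, 0, 0, -8.4],
    [0, 0, 0, -8.4]
  ]
}}

```text
clock: 12.25
position: [0.4863, 0.1977, 0.1384]
tcp_rot: [180.0, -0.0, 94.4]
ft_force: [-0.8, -0.3, -0.1]
gripper_width: 0.075
grasp_force: 0.0
```

>>> {"name": "arm_command", "arguments": {
  "rows": [
    [0, 0, 0, -8.4],
    [0, 0, 0, -8.4],
    [0, 0, 0, -8.4],
    [0, 0, 0, -8.4],
    [0, 0, 0, -8.4],
    [0, 0, 0, -8.4],
    [0, 0, 0, -8.4],
    [0, 0, 0, -8.4],
    [0, 0, 0, -8.4],
    [0, 0, 0, -8.4]
  ]
}}

```text
clock: 13.25
position: [0.4863, 0.1978, 0.1384]
tcp_rot: [-180.0, -0.0, 10.4]
ft_force: [0.1, -0.5, 0.2]
gripper_width: 0.0748
grasp_force: 0.0
```

>>> {"name": "arm_command", "arguments": {
  "rows": [
    [0, 0, 0, 0],
    [0, 0, 0, 0],
    [0, 0, 0, 0],
    [0, 0, 0, 0],
    [0, 0, 0, 0],
    [0, 0, 0, 0]
  ],
  "claw": 4,
  "force": 50
}}

```text
clock: 13.85
position: [0.4863, 0.1978, 0.1384]
tcp_rot: [-180.0, -0.0, 10.8]
ft_force: [-0.1, 1.2, 2.4]
gripper_width: 0.0463
grasp_force: 50.9
```

>>> {"name": "arm_command", "arguments": {
  "rows": [
    [0, 0, 0.07, 8.4],
    [0, 0, 0.07, 8.4],
    [0, 0, 0.07, 8.4],
    [0, 0, 0.07, 8.4],
    [0, 0, 0.07, 8.4],
    [0, 0, 0.07, 8.4],
    [0, 0, 0.07, 8.4],
    [0, 0, 0.07, 8.4],
    [0, 0, 0.07, 8.4],
    [0, 0, 0.07, 8.4]
  ]
}}

```text
clock: 14.85
position: [0.4865, 0.1979, 0.1454]
tcp_rot: [180.0, -0.0, 95.2]
ft_force: [0.3, 1.1, 1.0]
gripper_width: 0.0464
grasp_force: 50.9
```

>>> {"name": "arm_command", "arguments": {
  "rows": [
    [0, 0, 0.07, 8.4],
    [0, 0, 0.07, 8.4],
    [0, 0, 0.07, 8.4],
    [0, 0, 0.07, 8.4],
    [0, 0, 0.07, 8.4],
    [0, 0, 0.07, 8.4],
    [0, 0, 0.07, 8.4],
    [0, 0, 0.07, 8.4],
    [0, 0, 0.07, 8.4],
    [0, 0, 0.07, 8.4]
  ]
}}

```text
clock: 15.85
position: [0.4865, 0.1982, 0.1525]
tcp_rot: [179.9, 0.0, 179.2]
ft_force: [-1.1, 3.1, 2.5]
gripper_width: 0.0465
grasp_force: 51.0
```

>>> {"name": "arm_command", "arguments": {
  "rows": [
    [0, 0, 0.07, 8.4],
    [0, 0, 0.07, 8.4],
    [0, 0, 0.2, 0],
    [0, 0, 0.2, 0],
    [0, 0, 0, 0]
  ]
}}

```text
clock: 16.35
position: [0.4862, 0.198, 0.1579]
tcp_rot: [180.0, 0.0, -164.5]
ft_force: [-0.7, 3.9, 0.2]
gripper_width: 0.0467
grasp_force: 51.7
```

>>> {"name": "arm_command", "arguments": {
  "rows": [
    [0, 0, 0.5, 0],
    [0, 0, 1, 0],
    [0, 0, 1, 0],
    [0, 0, 1, 0],
    [0, 0, 1, 0],
    [0, 0, 1, 0],
    [0, 0, 1, 0],
    [0, 0, 1, 0],
    [0, 0, 1, 0],
    [0, 0, 0, 0]
  ]
}}

```text
clock: 17.35
position: [0.4871, 0.198, 0.2444]
tcp_rot: [180.0, 0.2, -164.4]
ft_force: [0.5, 1.0, -1.2]
gripper_width: 0.0465
grasp_force: 51.9
```

Run:
```python
from h import *
q=read_state()
for k in('joint_pos','ft_force','ft_torque','tcp_rot','position','gripper_width'): print(k,np.round(q[k],3))
s=eyes.capture('scene')
u0,v0,k=320,95,7
cv2.imwrite('pics/g7.png',cv2.resize(s[v0:v0+85,u0:u0+85],None,fx=k,fy=k,interpolation=cv2.INTER_CUBIC))
t=eyes.capture('top')
cv2.imwrite('pics/tr.png',t[150:250,330:430])
# tray corners refined in both views
for n,im,(u,v) in(('top',t,(383,198)),('scene',s,(286,251))):
    m=cv2.inRange(cv2.cvtColor(im,cv2.COLOR_BGR2HSV),(0,60,0),(25,255,125))
    m=cv2.morphologyEx(m,cv2.MORPH_OPEN,np.ones((3,3)))
    _,l=cv2.connectedComponents(m); c=cv2.findContours((l==l[v,u]).astype(np.uint8),0,2)[0][0]
    r=cv2.minAreaRect(c); print(n,cv2.contourArea(c),r,at(n,*r[0],.015))
```

```text
joint_pos [ 2.08320e+01  1.34070e+01  1.04114e+02 -2.00000e-03  6.23240e+01
 -8.47860e+01]
ft_force [ 0.503  1.007 -1.206]
ft_torque [-0.02   0.019  0.009]
tcp_rot [ 1.79988e+02  1.55000e-01 -1.64381e+02]
position [0.487 0.198 0.244]
gripper_width 0.046
top 2021.0 ((382.5093994140625, 198.21697998046875), (46.0721321105957, 47.23929214477539), 79.3803482055664) [ 0.54488886 -0.18544132  0.015     ]
scene 2644.5 ((285.4251403808594, 248.67984008789062), (53.62097930908203, 63.15055847167969), 43.15238952636719) [ 0.54034056 -0.18201261  0.015     ]
```

View pics/g7.png

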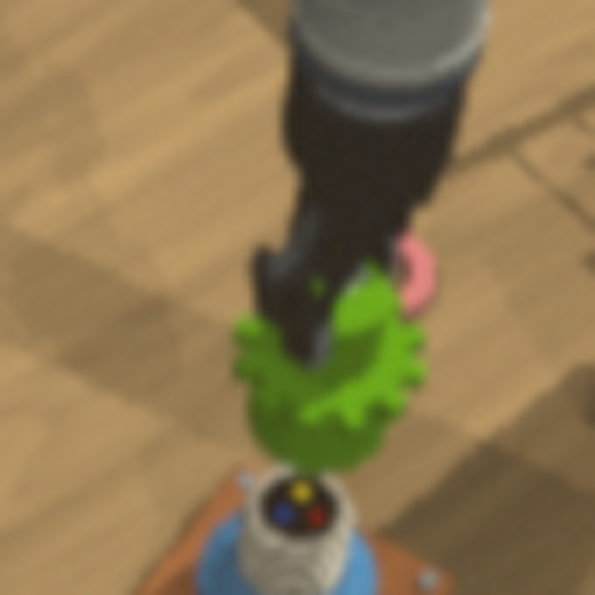

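The lid is off in the grip: it shows at about (330,370), upright and clear of the open neck with its beads at (300,500). Next I carry it to the tray.

>>> {"name": "arm_command", "arguments": {
  "rows": [
    [0.2, -1.2, 0, -2.5],
    [0.37, -2.4, 0, -2.5],
    [0.37, -2.4, 0, -2.5],
    [0.37, -2.4, 0, -2.5],
    [0.37, -2.4, 0, -2.5],
    [0.37, -2.4, 0, -2.5],
    [0.37, -2.4, 0, -2.5],
    [0.37, -2.4, 0, -2.5],
    [0.37, -2.4, 0, -2.5],
    [0.37, -2.4, 0, -2.5]
  ]
}}

```text
clock: 18.45
position: [0.5209, -0.032, 0.2421]
tcp_rot: [-180.0, -0.1, 170.4]
ft_force: [0.5, -0.2, -0.2]
gripper_width: 0.0468
grasp_force: 51.9
```

>>> {"name": "arm_command", "arguments": {
  "rows": [
    [0.37, -2.4, 0, -2.5],
    [0.37, -2.4, 0, -2.5],
    [0.37, -2.4, 0, -2.5],
    [0.37, -2.4, 0, -2.5],
    [0.37, -2.4, 0, -2.5],
    [0.2, -2.4, 0, -2.5],
    [0.1, -1.2, 0, 0],
    [0, 0, 0, 0],
    [0, 0, 0, 0]
  ]
}}

```text
clock: 19.35
position: [0.5424, -0.186, 0.2423]
tcp_rot: [180.0, -0.1, 155.6]
ft_force: [0.7, 0.6, 0.1]
gripper_width: 0.0463
grasp_force: 51.9
```

Run:
```python
from h import *
q=read_state()
for k in('joint_pos','ft_force','position','gripper_width'): print(k,np.round(q[k],3))
s=eyes.capture('scene')
g=cv2.inRange(cv2.cvtColor(s,cv2.COLOR_BGR2HSV),(30,120,60),(50,255,255))
print(cv2.connectedComponentsWithStats(g)[2:])
```

```text
joint_pos [-2.0124e+01  1.7840e+01  9.8294e+01  2.0000e-02  6.3936e+01 -8.5731e+01]
ft_force [0.714 0.577 0.126]
position [ 0.542 -0.186  0.242]
gripper_width 0.046
(array([[     0,      0,    640,    400, 255278],
       [   265,    205,     31,     33,    632],
       [   100,    285,     21,     22,     63],
       [   301,    340,      1,      1,      1],
       [   268,    353,      1,      1,      1],
       [   311,    354,      1,      1,      1],
       [   256,    362,      1,      1,      1],
       [   252,    365,      1,      1,      1],
       [   317,    373,      3,      3,      3],
       [   311,    377,      4,      4,      4],
       [   307,    382,      2,      2,      2],
       [   301,    385,      4,      4,      4],
       [   296,    389,      4,      4,      4],
       [   252,    390,      1,      1,      1],
       [   291,    394,      3,      3,      3],
       [   288,    398,      1,      1,      1]], dtype=int32), array([[319.64910803, 199.4011274 ],
       [280.74683544, 221.86075949],
       [113.65079365, 298.52380952],
       [301.        , 340.        ],
       [268.        , 353.        ],
       [311.        , 354.        ],
       [256.        , 362.        ],
       [252.        , 365.        ],
       [318.        , 374.        ],
       [312.5       , 378.5       ],
       [307.5       , 382.5       ],
       [302.5       , 386.5       ],
       [297.5       , 390.5       ],
       [252.        , 390.        ],
       [292.        , 395.        ],
       [288.        , 398.        ]]))
```

>>> {"name": "arm_command", "arguments": {
  "rows": [
    [0.2, 0, -1, 0],
    [0, 0, -2, 0],
    [0, 0, -2, 0],
    [0, 0, -2, 0],
    [0, 0, -2, 0],
    [0, 0, -2, 0],
    [0, 0, -2, 0],
    [0, 0, -2, 0],
    [0, 0, -1.5, 0],
    [0, 0, 0, 0]
  ]
}}

```text
clock: 20.4
position: [0.5434, -0.185, 0.0754]
tcp_rot: [-180.0, -0.2, 155.7]
ft_force: [-0.3, 0.4, -0.6]
gripper_width: 0.0465
grasp_force: 51.9
```

>>> {"name": "arm_command", "arguments": {
  "rows": [
    [0, 0, -0.5, 0],
    [0, 0, -0.4, 0],
    [0, 0, -0.3, 0],
    [0, 0, -0.2, 0],
    [0, 0, 0, 0]
  ]
}}

```text
clock: 20.9
position: [0.545, -0.1864, 0.0638]
tcp_rot: [180.0, 0.0, 155.6]
ft_force: [0.2, -0.1, -0.8]
gripper_width: 0.0468
grasp_force: 51.9
```

>>> {"name": "arm_command", "arguments": {
  "rows": [
    [0, 0, -0.2, 0],
    [0, 0, -0.1, 0],
    [0, 0, 0, 0]
  ]
}}

```text
clock: 21.2
position: [0.5449, -0.1863, 0.0607]
tcp_rot: [-180.0, -0.0, 155.6]
ft_force: [-0.1, -0.1, -0.4]
gripper_width: 0.0467
grasp_force: 51.9
```

>>> {"name": "arm_command", "arguments": {
  "rows": [
    [0, 0, -0.2, 0],
    [0, 0, -0.1, 0],
    [0, 0, 0, 0]
  ]
}}

```text
clock: 21.5
position: [0.5449, -0.1863, 0.0575]
tcp_rot: [-180.0, -0.0, 155.6]
ft_force: [-1.3, -0.1, -1.4]
gripper_width: 0.0469
grasp_force: 51.9
```

>>> {"name": "arm_command", "arguments": {
  "rows": [
    [0, 0, -0.1, 0],
    [0, 0, -0.1, 0],
    [0, 0, 0, 0]
  ]
}}

```text
clock: 21.8
position: [0.5453, -0.1865, 0.0561]
tcp_rot: [180.0, 0.0, 155.6]
ft_force: [-0.5, -0.1, 2.9]
gripper_width: 0.0464
grasp_force: 52.4
```

>>> {"name": "arm_command", "arguments": {
  "rows": [
    [0, 0, -0.1, 0],
    [0, 0, 0, 0],
    [0, 0, 0, 0]
  ]
}}

```text
clock: 22.1
position: [0.5456, -0.1867, 0.056]
tcp_rot: [-180.0, 0.1, 155.6]
ft_force: [-2.3, -0.9, 10.9]
gripper_width: 0.0464
grasp_force: 53.2
```

>>> {"name": "arm_command", "arguments": {
  "rows": [
    [0, 0, 0.1, 0],
    [0, 0, 0, 0]
  ]
}}

```text
clock: 22.3
position: [0.5454, -0.1865, 0.0561]
tcp_rot: [180.0, 0.1, 155.6]
ft_force: [-0.3, 0.2, 4.2]
gripper_width: 0.0465
grasp_force: 52.1
```

>>> {"name": "arm_command", "arguments": {
  "rows": [
    [0, 0, 0, 0],
    [0, 0, 0, 0],
    [0, 0, 0, 0],
    [0, 0, 0, 0],
    [0, 0, 0, 0],
    [0, 0, 0, 0]
  ],
  "claw": 7.5
}}

```text
clock: 22.9
position: [0.5449, -0.1863, 0.0556]
tcp_rot: [-180.0, -0.0, 155.6]
ft_force: [0.2, -0.1, -0.2]
gripper_width: 0.075
grasp_force: 0.0
```

>>> {"name": "arm_command", "arguments": {
  "rows": [
    [0, 0, 0.5, 0],
    [0, 0, 1, 0],
    [0, 0, 2, 0],
    [0, 0, 2, 0],
    [0, 0, 2, 0],
    [0, 0, 2, 0],
    [0, 0, 2, 0],
    [0, 0, 2, 0],
    [0, 0, 2, 0],
    [0, 0, 0, 0]
  ]
}}

```text
clock: 23.9
position: [0.5469, -0.187, 0.2145]
tcp_rot: [180.0, 0.4, 155.6]
ft_force: [-0.0, -0.8, 0.6]
gripper_width: 0.0751
grasp_force: 0.0
```

>>> {"name": "arm_command", "arguments": {
  "rows": [
    [-1, 3, 1, 0],
    [-1, 3, 1, 0],
    [-1, 3, 1, 0],
    [-1, 3, 0, 0],
    [-1, 3, 0, 0],
    [0, 3, 0, 0],
    [0, 0, 0, 0]
  ]
}}

```text
clock: 24.6
position: [0.4942, -0.0037, 0.2406]
tcp_rot: [180.0, -0.0, 155.8]
ft_force: [-0.4, -0.5, 0.6]
gripper_width: 0.075
grasp_force: 0.0
```

Run:
```python
from h import *
s=eyes.capture('scene');t=eyes.capture('top');print(read_state()['clock'])
cv2.imwrite('pics/end.png',np.hstack([cv2.resize(s[120:320,190:390],(400,400)),cv2.resize(t[140:260,330:450],(400,400))]))
```

```text
24.7
```

View pics/end.png

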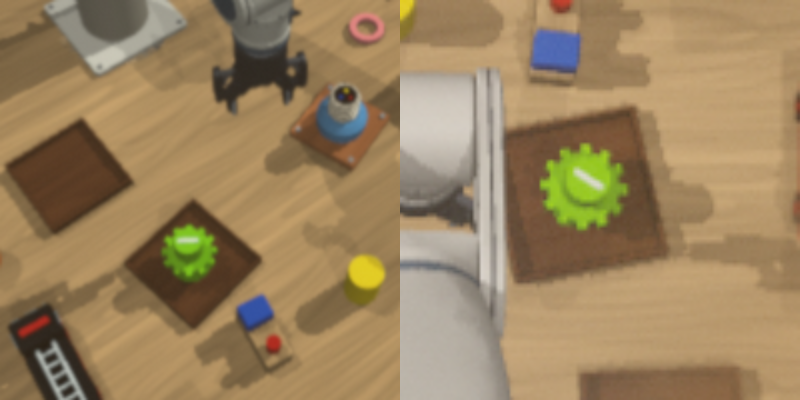

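The lid lies flat in the middle of the left-most tray, hub and white bar up, at (190,250) in the scene crop and (583,187) in the top crop. The canister is open and the robot is clear of everything.

```bash
python3 -c "
from plant import workorder; print(workorder.close_job())"
```

```text
the job is handed in; nothing more can be done
None
```

The lime green lid is unscrewed and lies flat, hub up, near the middle of the left-most dark wooden tray, with no other toys touched, and the job was handed in at about 25 s on the robot's clock.

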